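# Set out the make-up station

## Task

Set out the steel plate for the next client: the powder jar stands in the middle of the plate with the pink blush compact centred on top of it; the lipstick box lies midway between the jar and the warm-coloured palette, parallel to that palette's long side; and the foundation bottle stands midway between the jar and the cool-coloured palette, so that all is in one straight row on the plate's long centre line. Leave the blue compact, the mist bottle and the brush cup where they are.

Things in the scene. Friction and masses are not known exactly. Their poses are not given: they have to be found in the camera images.
- plate: Brushed-steel mixing plate fixed to the table, 130 (x) by 300 (y) by 6 mm thick. Origin at the centre of its underside, on the table; its top is 6 mm above that. Its y axis is the long centre line, which runs roughly sideways to the robot.
- warm_palette: Flat black eyeshadow palette with eight orange, peach and brown pans, 100 (x) by 50 (y) by 12 mm, fixed on the table beyond one end of the plate, its long side parallel to the plate's x axis and its centre on the plate's long centre line, 200 mm from the plate's centre. Which end varies. Origin at the centre of its underside.
- cool_palette: As the warm palette, but with blue and teal pans, beyond the other end of the plate, 200 mm from its centre. Origin at the centre of its underside.
- powder_jar: Short round jar of beige powder with a flat gold lid, 48 mm in diameter, 34 mm high, loose, upright. Origin at the centre of its underside, z up.
- blush_compact: Round black compact with a pink top, 46 mm in diameter, 18 mm high, loose, lying flat. Origin at the centre of its underside, z up.
- lipstick_box: Black lipstick carton with a narrow gold band, loose, lying flat: 84 (its x axis) by 28 (y) by 24 mm high. Origin at the centre of its underside. Rigid.
- foundation: Small upright foundation bottle, loose: skin-brown round body 34 mm in diameter and 55 mm high, black cap 25 mm in diameter above it, 84 mm high in all. Origin at the centre of its underside, z up.
- blue_compact: Bystander, to be left alone: round black compact of the same size as the blush compact, but with a blue top. Origin at the centre of its underside.
- mist_bottle: Bystander, loose: pale bottle with a black cap, 44 mm in diameter, 145 mm high. Origin at the centre of its underside.
- brush_cup: Bystander, loose: black cup with a gold band, 68 mm in diameter, 85 mm high, make-up brushes standing out of it to 185 mm. Origin at the centre of its underside.
Things that resemble listed ones, but are neither listed nor needed, are in the scene too. Leave any green look-alike of the blush_compact alone.

How it is judged (in metres and radians):
At the end, for the whole second after the job is handed in: On the plate, upright, at rest: jar within 15 mm of its centre; compact centred on the jar within 10 mm; box and bottle within 15 mm of the long centre line, 85 to 115 mm from the warm and the cool palette's centre; box parallel to the palette within 0.2 rad, all tilts under 0.12 rad (horizontal distance between powder_jar and plate below 0.015 m and z of powder_jar in the frame of plate between 0.002 and 0.01 m and horizontal distance between blush_compact and powder_jar below 0.01 m and z of blush_compact in the frame of powder_jar between 0.03 and 0.038 m and horizontal distance between lipstick_box and warm_palette between 0.085 and 0.115 m and x of lipstick_box in the frame of plate between -0.015 and 0.015 m and z of lipstick_box in the frame of plate between 0.002 and 0.01 m and horizontal distance between foundation and cool_palette between 0.085 and 0.115 m and x of foundation in the frame of plate between -0.015 and 0.015 m and z of foundation in the frame of plate between 0.002 and 0.01 m and angle between the x axis of lipstick_box and the x axis of plate, either way round below 0.2 rad and linear speed of each of powder_jar, blush_compact, lipstick_box, foundation below 0.02 m/s and angular speed of each of powder_jar, blush_compact, lipstick_box, foundation below 0.2 rad/s and angle between each of powder_jar, blush_compact, lipstick_box, foundation's own z axis and vertical below 0.12 rad); the robot touches nothing.
It fails at once if the blue compact is moved more than 15 mm or tipped (distance of blue_compact from where it was at the start of the episode above 0.015 m or angle between blue_compact's own z axis and vertical above 0.3 rad).
It fails at once if the mist bottle is moved more than 15 mm or tipped (distance of mist_bottle from where it was at the start of the episode above 0.015 m or angle between mist_bottle's own z axis and vertical above 0.3 rad).
It fails at once if the brush cup is moved more than 15 mm or tipped (distance of brush_cup from where it was at the start of the episode above 0.015 m or angle between brush_cup's own z axis and vertical above 0.3 rad).
It also fails if it takes over 96 s, if anything falls off the work surface, if the arm or the gripper's body presses on something with over 40 N, if the wrist force passes 120 N, or if a joint passes its speed limit or range.

## Robot

A 6-joint arm with a two-finger parallel gripper is mounted at the origin on the work surface. World frame = base frame: x ahead of the robot, y to its left, z up, the work surface at z = 0. Lengths are in m, angles in degrees, forces in N, time in s.
With the tool pointing down it reaches from about 0.35 to 0.875 m from the base axis. Payload 4.2 kg.
Tool frame: the origin (TCP) lies on the centre line of the jaws, within the pads' length; the fingertips stand 25 mm ahead of it and the grasp point (between the pads) lies 6 mm ahead of it; z points along the fingers, y is the line along which they close (so a half turn about z gives the same grasp; the last joint's range is limited). The gripper opens to 87 mm and grips with 3 to 60 N. Pads are 19 mm wide; open, the fingers measure 117 mm over their backs; the gripper's body (75 mm by 190 mm) begins 51 mm behind the grasp point.
Start: joints at [-48.724, 22.042, 0.453, 0, -68.411, -14.817], TCP at [0.278, -0.56, 0.224] pointing down, gripper open.
Joint ranges: [-179.83, 179.83], [-69.29, 118.12], [-61.27, 80.66], [-181.25, 117.63], [-171.15, -9.14], [-177.46, 177.46]. Speed limits (degrees/s): [159.86, 159.86, 180, 180, 180, 180].

## Interface

Orientations are given as a 3x3 rotation matrix whose columns are the frame's x, y, z axes.
In Python, from station import r gives the robot as it stands.
- The arm moves only by the tool move_arm, never from a script. Its argument "series" is a list of rows, each an object with "grip": the opening, from 0 (shut) to 1 (fully open); "xyz": the shift along the tool's x, y, z in mm, a list of three; "angular": the turn, a rotation vector about the tool's x, y, z in rad, a list of three. A call has 1 to 10 rows; each row is the pose to reach, as a shift and turn from the pose commanded when the call began, along the tool's axes at that moment; what a row does not reach only later rows make up. A row lasts 1/10 s, in which the tool goes at most 50 mm and 8.59 degrees, less where a joint would pass 70% of its speed; a pose out of reach is approached as far as the arm can. A call with a gripper value outside its range is refused whole. The fingers move at their own pace and stop on an object; the grip force is fixed at half the most. Time passes only in rows, so rows that repeat a pose let the fingers close. It gives the time, the measured TCP pose, the force, the opening and the grip force at its end, in the units of the state.
- r.sense(): the state, without advancing time (a new reading comes with each control period).
- r.capture(name): name is "scene" or "top" or "wrist"; returns a dict with "img" (400x640x3 uint8, red, green, blue), "camera_matrix" (3x3 intrinsics, pixels), "rvec" (rotation vector, rad) and "tvec" (3), from world to camera coordinates, as OpenCV has them; the wrist camera has in their place "hand_eye" (4x4, takes a point from camera to tool coordinates, whose origin is the TCP and whose axes are the flange's). Camera axes: x right, y down, z forward; pixel columns grow to the right and rows downward; lengths in m; the calibration is good to about 2 mm. A picture is of the moment at which its call begins: read the wrist's pose just before it. There is no depth.
- r.finish_job(): hands the job in; it is judged then, once.
The state is a dict: "time_s": time; "joints": joint angles; "joint_velocities": joint speeds; "effort": joint torques, N m; "tcp_pos": TCP position; "ee_rot": TCP orientation; "wrist_force": force on the tool from outside, world axes, zero at the start; "moment": the same for the moment, N m; "gripper_width": opening from 0.0 (shut) to 1.0 (fully open); "gripper_force": force on a finger pad.
Only numpy, scipy, OpenCV 4.12 (cv2) and the standard library are available. Lean on these libraries where they do the work, as an engineer would, in place of code of your own. Each camera call takes 0.05 s, during which the arm holds its last target. There are 200 camera calls.

## Working session

There is one attempt and no reset: what is moved stays moved. The work goes in short steps, Python scripts to look and compute and a tool call to move; the robot and the scene stay as the last step left them, time stands still between calls to the robot, and variables do not carry over. Pictures are saved under pics/ and viewed, at most 14 in all, crops included, and the job is handed in when it is done.

Besides the shell and the picture viewer there is one more tool, called in YAML: its name, and indented under it one key for each argument. move_arm: Moves the arm, as the interface text tells. Its arguments: {"type":"object","properties":{"series":{"type":"array"}},"required":["series"]}

```bash
mkdir -p pics; cat > h.py <<'E'
from station import r
import numpy as np, cv2
def cap(n,save=None):
    s=r.sense(); c=r.capture(n)
    if save: cv2.imwrite('pics/'+save,c['img'][:,:,::-1])
    K=np.array(c['camera_matrix'])
    if n=='wrist':
        T=np.eye(4);T[:3,:3]=s['ee_rot'];T[:3,3]=s['tcp_pos']
        T=T@np.array(c['hand_eye']);R=T[:3,:3];o=T[:3,3]
    else:
        Rc=cv2.Rodrigues(np.array(c['rvec'],float))[0];R=Rc.T;o=-R@np.array(c['tvec'],float).ravel()
    return c['img'],K,R,o
def ray(c,u,v,z):
    _,K,R,o=c
    d=R@np.linalg.inv(K)@np.array([u,v,1.]);return o+d*(z-o[2])/d[2]
E
python3 - <<'E'
from h import *
for n in('top','scene','wrist'):
    c=cap(n,n+'0.png');print(n,c[3].round(3),c[2][:,2].round(2))
s=r.sense();print(s['time_s'],s['tcp_pos'],np.round(s['ee_rot'],3))
E
```

```text
top [0.403 0.008 1.245] [ 0.15  0.01 -0.99]
scene [1.422 0.634 0.759] [-0.66 -0.49 -0.57]
wrist [ 0.212 -0.592  0.384] [ 0.25  0.12 -0.96]
0.15 [ 0.27828487 -0.55911815  0.22353599] [[-0.895 -0.445 -0.001]
 [-0.445  0.895  0.001]
 [ 0.     0.002 -1.   ]]
```

View pics/top0.png

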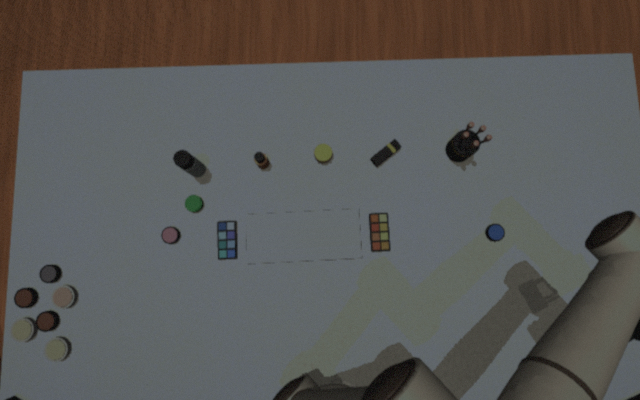

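View pics/scene0.png

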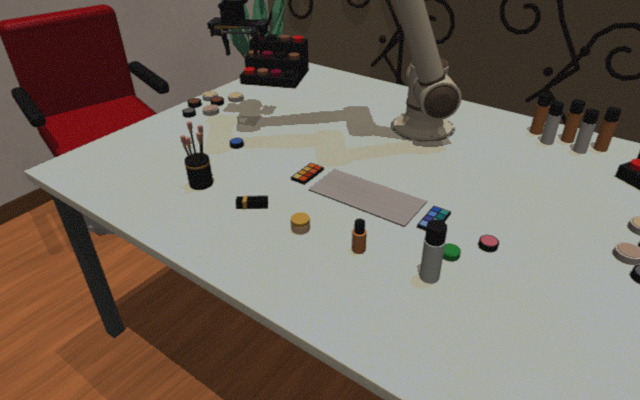

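Top view (image up = +x, left = +y): jar (323,153), foundation (261,160), box (386,152), blush (171,235), green (194,203), blue (496,232), mist bottle (188,160), cup (462,145), cool palette (228,240), warm palette (380,231). The scene view agrees.

```bash
python3 - <<'E'
from h import *
c=cap('top');im=c[0];g=cv2.GaussianBlur(im,(3,3),0).astype(int)
hsv=cv2.cvtColor(im,cv2.COLOR_RGB2HSV)
def blob(u,v,h,m,z,name):
    w=np.zeros_like(m,np.uint8);w[v-h:v+h,u-h:u+h]=m[v-h:v+h,u-h:u+h]
    n,l,s,ce=cv2.connectedComponentsWithStats(w);i=1+np.argmax(s[1:,4])
    cnt=cv2.findContours((l==i).astype(np.uint8),0,1)[0][0]
    P=np.array([ray(c,x,y,z)[:2] for x,y in cnt[:,0]],np.float32)
    b=cv2.minAreaRect(P)
    print(name,s[i,4],'ctr',ray(c,*ce[i],z).round(4),'rect',np.round(b[0],4),np.round(b[1],4),round(b[2],1))
dark=(g.max(2)<70).astype(np.uint8);sat=(hsv[:,:,1]>90).astype(np.uint8)
print(im[153,323],im[235,171],im[240,300],im[153,380],im[290,200],im[160,261])
blob(323,153,16,sat,.034,'jar');blob(171,235,14,sat,.018,'blush');blob(194,203,12,sat,.018,'green');blob(496,232,14,sat,.018,'blue')
blob(386,152,20,dark|sat,.024,'box');blob(261,160,14,dark,.084,'found')
blob(228,240,25,dark|sat,.012,'cool');blob(380,231,25,dark|sat,.012,'warm')
for u,v in((246,214),(361,209),(247,263),(362,259)):print(ray(c,u,v,.006).round(3))
big=cv2.convertScaleAbs(cv2.resize(im[120:280,140:500],None,fx=2.2,fy=2.2,interpolation=2),alpha=1.6)
cv2.imwrite('pics/z.png',big[:,:,::-1])
E
```

```text
[ 95 102  59] [92 71 74] [ 95 100 103] [28 27 25] [100 106 111] [21 27 20]
jar 236 ctr [0.6852 0.0115 0.034 ] rect [0.6854 0.0115] [0.0467 0.0416] 16.8Traceback (most recent call last):
  File "<stdin>", line 13, in <module>
  File "<stdin>", line 6, in blob
    return _wrapfunc(a, 'argmax', axis=axis, out=out, **kwds)
    return bound(*args, **kwds)
ValueError: attempt to get argmax of an empty sequence
```

View pics/wrist0.png

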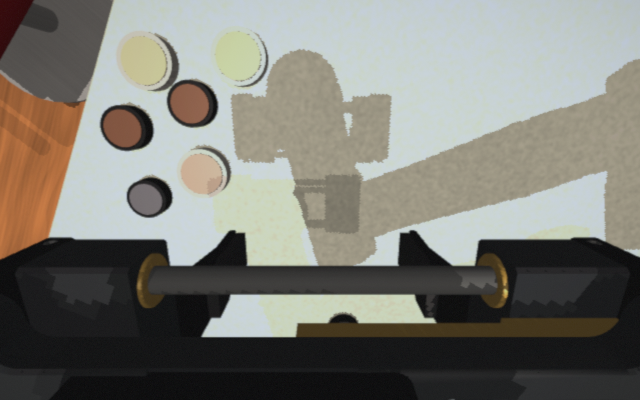

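The wrist view shows decoy discs beyond the robot's right side, not needed. I'll fix the masks: difference from the table colour.

```bash
python3 - <<'E'
from h import *
c=cap('top');im=c[0];g=cv2.GaussianBlur(im,(3,3),0).astype(int)
bg=cv2.medianBlur(im,61).astype(int)
d=g-bg; chroma=np.ptp(d,axis=2)
m0=((chroma>14)|(d.min(2)<-45)).astype(np.uint8)
dark=(g.max(2)<60).astype(np.uint8)
def blob(u,v,h,m,z,name):
    w=np.zeros_like(m,np.uint8);w[v-h:v+h,u-h:u+h]=m[v-h:v+h,u-h:u+h]
    n,l,s,ce=cv2.connectedComponentsWithStats(w)
    if n<2: print(name,'none');return
    i=1+np.argmax(s[1:,4])
    cnt=cv2.findContours((l==i).astype(np.uint8),0,1)[0][0]
    P=np.array([ray(c,x,y,z)[:2] for x,y in cnt[:,0]],np.float32)
    b=cv2.minAreaRect(P)
    print(name,s[i,4],'ctr',ray(c,*ce[i],z).round(4),'rect',np.round(b[0],4),np.round(b[1],4),round(b[2],1))
blob(323,153,16,m0,.034,'jar');blob(171,235,14,m0,.015,'blush');blob(194,203,12,m0,.018,'green');blob(496,232,14,m0,.018,'blue')
blob(386,152,20,m0,.024,'box');blob(260,156,9,dark,.084,'found')
blob(228,240,25,m0,.012,'cool');blob(380,231,25,m0,.012,'warm')
for u,v in((246,214),(361,209),(247,263),(362,259)):print(ray(c,u,v,.006).round(3))
big=cv2.convertScaleAbs(cv2.resize(im[120:280,140:500],None,fx=2.2,fy=2.2,interpolation=2),alpha=1.6)
cv2.imwrite('pics/z.png',big[:,:,::-1])
E
```

```text
jar 315 ctr [0.6849 0.0113 0.034 ] rect [0.6851 0.0114] [0.0473 0.0537] 88.5
blush 249 ctr [0.4812 0.414  0.015 ] rect [0.4811 0.4139] [0.0455 0.0434] 45.0
green 266 ctr [0.5623 0.3542 0.018 ] rect [0.5622 0.354 ] [0.0456 0.0476] 0.7
blue 256 ctr [ 0.4678 -0.4253  0.018 ] rect [ 0.4682 -0.4246] [0.0466 0.0412] 88.6
box 370 ctr [ 0.6829 -0.1535  0.024 ] rect [ 0.6828 -0.1537] [0.0323 0.0863] 39.0
found 119 ctr [0.663  0.1679 0.084 ] rect [0.6615 0.1671] [0.0418 0.0214] 43.5
cool 553 ctr [0.4597 0.267  0.012 ] rect [0.4652 0.2676] [0.0987 0.0474] 0.5
warm 711 ctr [ 0.476  -0.1288  0.012 ] rect [ 0.4763 -0.1287] [0.0993 0.0485] 1.5
[0.532 0.219 0.006]
[ 0.538 -0.085  0.006]
[0.404 0.216 0.006]
[ 0.407 -0.083  0.006]
```

View pics/z.png

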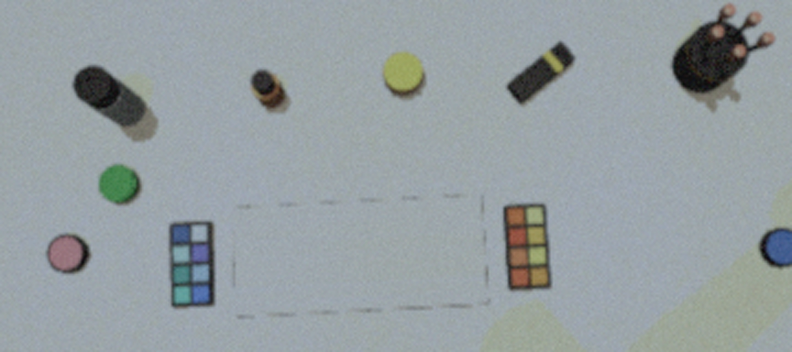

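Measured: plate centre ≈ (0.4705, 0.068), plate yaw ≈ 1.6°. Palette spacing of 0.397 m against the nominal 0.400 checks out, as do the sizes. I'll move to a hover that shows the jar and foundation, turned so the jaws close along world x.

move_arm:
  series:
    - {"grip":1,"xyz":[-587,266,0],"angular":[0,0,-1.11]}
    - {"grip":1,"xyz":[-587,266,0],"angular":[0,0,-1.11]}
    - {"grip":1,"xyz":[-587,266,0],"angular":[0,0,-1.11]}
    - {"grip":1,"xyz":[-587,266,0],"angular":[0,0,-1.11]}
    - {"grip":1,"xyz":[-587,266,0],"angular":[0,0,-1.11]}
    - {"grip":1,"xyz":[-587,266,0],"angular":[0,0,-1.11]}
    - {"grip":1,"xyz":[-587,266,0],"angular":[0,0,-1.11]}
    - {"grip":1,"xyz":[-587,266,0],"angular":[0,0,-1.11]}
    - {"grip":1,"xyz":[-587,266,0],"angular":[0,0,-1.11]}
    - {"grip":1,"xyz":[-587,266,0],"angular":[0,0,-1.11]}

```text
time_s: 1.25
tcp_pos: [0.5952, -0.17, 0.2245]
ee_rot: [[0.001, -1.0, 0.0], [-1.0, -0.001, -0.0], [0.0, -0.0, -1.0]]
wrist_force: [1.0, -0.3, 0.2]
gripper_width: 0.999
gripper_force: 0.0
```

```bash
cat >> h.py <<'E'
def go(x,y,z,psi=None):
    "tool-frame shift (mm) and turn about z (rad) to a world target"
    s=r.sense();R=np.array(s['ee_rot']);p=np.array(s['tcp_pos'])
    cur=np.degrees(np.arctan2(R[1,1],R[0,1]))
    print('tcp',p.round(4),'psi',cur.round(2),'z',R[:,2].round(3),'t',s['time_s'],'w',round(s['gripper_width'],3),'q6',round(s['joints'][5],1),
     '-> xyz',(1000*R.T@(np.array([x,y,z])-p)).round(1),'wz',None if psi is None else round(-np.radians((psi-cur+180)%360-180),4))
E
python3 -c "
from h import *
go(.685,-.06,.224,180)"
```

```text
tcp [ 0.5952 -0.17    0.2245] psi -179.92 z [ 0. -0. -1.] t 1.25 w 0.999 q6 1.0 -> xyz [-109.8  -89.9    0.5] wz 0.0013
```

move_arm:
  series:
    - {"grip":1,"xyz":[-110,-90,0],"angular":[0,0,0]}
    - {"grip":1,"xyz":[-110,-90,0],"angular":[0,0,0]}
    - {"grip":1,"xyz":[-110,-90,0],"angular":[0,0,0]}
    - {"grip":1,"xyz":[-110,-90,0],"angular":[0,0,0]}
    - {"grip":1,"xyz":[-110,-90,0],"angular":[0,0,0]}

```text
time_s: 1.75
tcp_pos: [0.6841, -0.0608, 0.2233]
ee_rot: [[0.003, -1.0, -0.002], [-1.0, -0.003, -0.0], [0.0, 0.002, -1.0]]
wrist_force: [-0.8, -0.4, -0.3]
gripper_width: 1.001
gripper_force: 0.0
```

```bash
python3 -c "
from h import *
go(.685,.0113,.035,180)
c=cap('wrist','w1.png')
for u,v in((320,50),(320,200),(50,100)): print(u,v,ray(c,u,v,.034).round(3))
"
```

```text
tcp [ 0.6841 -0.0608  0.2233] psi -179.85 z [-0.002 -0.    -1.   ] t 1.75 w 1.001 q6 -8.2 -> xyz [-72.1  -1.4 188.3] wz 0.0026
320 50 [ 0.688 -0.197  0.034]
320 200 [ 0.687 -0.035  0.034]
50 100 [ 0.978 -0.146  0.034]
```

View pics/w1.png

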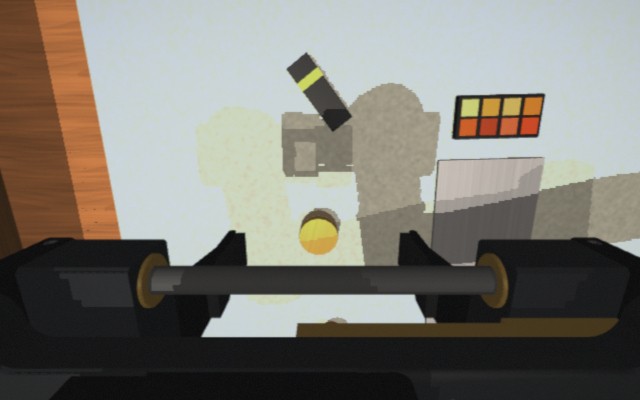

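Wrist view: jar lid at (320,236) lies between the fingers; box at (320,92) at a slant; warm palette at (499,117); plate end edge along row 158.

```bash
python3 - <<'E'
from h import *
c=cap('wrist');im=c[0];hsv=cv2.cvtColor(im,cv2.COLOR_RGB2HSV)
def rep(m,x0,x1,y0,y1,z,n):
    w=np.zeros(m.shape,np.uint8);w[y0:y1,x0:x1]=m[y0:y1,x0:x1]
    N,l,s,ce=cv2.connectedComponentsWithStats(w);i=1+np.argmax(s[1:,4])
    cnt=max(cv2.findContours((l==i).astype(np.uint8),0,1)[0],key=len)
    P=np.array([ray(c,*p,z)[:2] for p in cnt[:,0]],np.float32);b=cv2.minAreaRect(P);e=cv2.minEnclosingCircle(P)
    print(n,s[i],'rect',np.round(b[0],4),np.round(b[1],4),round(b[2],1),'circ',np.round(e[0],4),round(e[1],4))
yel=(hsv[:,:,1]>120)&(hsv[:,:,2]>120)
rep(yel,280,360,200,262,.034,'jar')
blk=(im.max(2)<85)|yel
rep(blk,270,360,40,140,.024,'box')
rep(blk,440,560,80,150,.012,'warm')
for u,v in ((438,161),(544,157)): print(ray(c,u,v,.006).round(4))
E
```

```text
jar [ 299  219   38   36 1071] rect [0.6902 0.0107] [0.0451 0.0461] 0.8 circ [0.6897 0.0106] 0.0237
box [ 288   55   63   77 1865] rect [ 0.688  -0.1547] [0.0274 0.083 ] 37.2 circ [ 0.6878 -0.1548] 0.0427
warm [ 452   95   92   44 3188] rect [ 0.4818 -0.1307] [0.101  0.0484] 1.3 circ [ 0.4817 -0.131 ] 0.055
[ 0.5422 -0.0781  0.006 ]
[ 0.4128 -0.0832  0.006 ]
```

Wrist and top differ by a steady 5 mm in x, so I'll use wrist values for both pick and place. Target plate centre is (0.475, 0.069).

move_arm:
  series:
    - {"grip":1,"xyz":[-71,-6,40],"angular":[0,0,0]}
    - {"grip":1,"xyz":[-71,-6,80],"angular":[0,0,0]}
    - {"grip":1,"xyz":[-71,-6,120],"angular":[0,0,0]}
    - {"grip":1,"xyz":[-71,-6,150],"angular":[0,0,0]}
    - {"grip":1,"xyz":[-71,-6,175],"angular":[0,0,0]}
    - {"grip":1,"xyz":[-71,-6,187],"angular":[0,0,0]}
    - {"grip":1,"xyz":[-71,-6,187],"angular":[0,0,0]}
    - {"grip":0.4,"xyz":[-71,-6,187],"angular":[0,0,0]}
    - {"grip":0.4,"xyz":[-71,-6,187],"angular":[0,0,0]}
    - {"grip":0.4,"xyz":[-71,-6,187],"angular":[0,0,0]}

```text
time_s: 2.85
tcp_pos: [0.691, 0.0093, 0.0392]
ee_rot: [[0.001, -1.0, 0.003], [-1.0, -0.001, 0.001], [-0.001, -0.003, -1.0]]
wrist_force: [0.1, 0.5, -0.5]
gripper_width: 0.814
gripper_force: 0.0
```

```bash
python3 -c "
from h import *
go(.475,.069,.08,181.6);print(r.sense()['gripper_force'])"
```

```text
tcp [0.691  0.0093 0.0392] psi -179.95 z [ 0.003  0.001 -1.   ] t 2.85 w 0.814 q6 -14.1 -> xyz [-59.9 215.8 -41.4] wz -0.027
0.0
```

move_arm:
  series:
    - {"grip":0.3,"xyz":[0,0,0],"angular":[0,0,0]}
    - {"grip":0.3,"xyz":[0,0,0],"angular":[0,0,0]}
    - {"grip":0.3,"xyz":[0,0,0],"angular":[0,0,0]}
    - {"grip":0.3,"xyz":[0,0,0],"angular":[0,0,0]}
    - {"grip":0.3,"xyz":[0,0,0],"angular":[0,0,0]}
    - {"grip":0.3,"xyz":[0,0,0],"angular":[0,0,0]}

```text
time_s: 3.45
tcp_pos: [0.69, 0.0093, 0.0373]
ee_rot: [[0.001, -1.0, -0.0], [-1.0, -0.001, -0.0], [0.0, 0.0, -1.0]]
wrist_force: [-0.3, -1.3, 0.1]
gripper_width: 0.324
gripper_force: 0.0
```

```bash
python3 -c "
from h import *
go(.475,.069,.08,181.6);print(r.sense()['gripper_force'])
c=cap('wrist');im=c[0];h=cv2.cvtColor(im,cv2.COLOR_RGB2HSV)
m=((h[:,:,1]>120)&(h[:,:,2]>90));m[:190]=0;m[300:]=0;m[:,:260]=0;m[:,380:]=0
ys,xs=np.nonzero(m);print(len(xs),xs.min(),xs.max(),ys.min(),ys.max())"
```

```text
tcp [0.69   0.0093 0.0373] psi -179.94 z [-0. -0. -1.] t 3.45 w 0.324 q6 -14.1 -> xyz [-59.9 215.  -42.7] wz -0.0269
0.0
2845 289 359 206 265
```

Width 0.324 (28 mm) with no force: the jar is not between the pads. I need to look.

```bash
python3 -c "
from h import *
a=cap('wrist')[0];b=cap('scene')[0]
b=cv2.resize(b[140:300,180:436],(640,400))
cv2.imwrite('pics/m.png',cv2.convertScaleAbs(np.vstack([a[150:350],b]))[:,:,::-1])"
```

```text
(no output)
```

View pics/m.png

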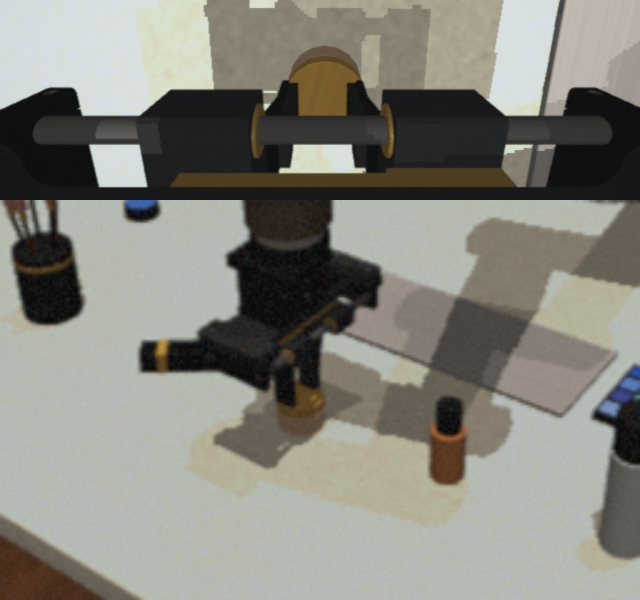

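```bash
python3 - <<'E'
from h import *
c=cap('wrist');im,K,R,o=c;s=r.sense();T=np.array(s['ee_rot']);p=np.array(s['tcp_pos'])
print('cam',o.round(4),R.round(2).tolist())
for d in(-.045,0,.006,.025):
    q=K@(R.T@(p+T[:,2]*d-o));print(d,(q[:2]/q[2]).round(1),q[2].round(3))
for u,v in((325,197),(325,205),(325,262)):print(u,v,ray(c,u,v,.034).round(4))
h=cv2.cvtColor(im,cv2.COLOR_RGB2HSV);m=((h[:,:,1]>120)&(h[:,:,2]>90)&(h[:,:,0]>15)).astype(np.uint8);m[:190]=0;m[264:]=0;m[:,:260]=0;m[:,400:]=0
top=[(x,np.nonzero(m[:,x])[0].min()) for x in range(298,352,6) if m[:,x].any()]
P=np.array([ray(c,*t,.034)[:2] for t in top])
A=np.c_[2*P,np.ones(len(P))];sol=np.linalg.lstsq(A,(P**2).sum(1),rcond=None)[0];print('fit',sol[:2],np.sqrt(sol[2]+sol[:2]@sol[:2]))
print(s['effort'],s['wrist_force'])
# scene view lid
c=cap('scene');h=cv2.cvtColor(c[0],cv2.COLOR_RGB2HSV);m=((h[:,:,1]>110)&(h[:,:,0]>14)&(h[:,:,0]<32)).astype(np.uint8);m[:200]=0;m[240:]=0;m[:,:280]=0;m[:,320:]=0
ys,xs=np.nonzero(m);print(len(xs),xs.mean(),ys.mean(),ray(c,xs.mean(),ys.mean(),.034))
b=cv2.imread('pics/scene0.png')[:,:,::-1].copy();h=cv2.cvtColor(b,cv2.COLOR_RGB2HSV);m=((h[:,:,1]>110)&(h[:,:,0]>14)&(h[:,:,0]<32)).astype(np.uint8);m[:200]=0;m[240:]=0;m[:,:280]=0;m[:,320:]=0
ys,xs=np.nonzero(m);print(len(xs),xs.mean(),ys.mean(),ray(c,xs.mean(),ys.mean(),.034))
E
```

```text
cam [ 0.6913 -0.0655  0.1976] [[-1.0, -0.0, 0.0], [-0.0, 0.96, 0.27], [-0.0, 0.27, -0.96]]
-0.045 [324.9 294.2] 0.131
0 [324.2 248.9] 0.175
0.006 [324.2 244.5] 0.18
0.025 [324.  232.3] 0.199
325 197 [ 0.6897 -0.0202  0.034 ]
325 205 [ 0.6897 -0.0156  0.034 ]
325 262 [0.6896 0.0192 0.034 ]
fit [0.69136964 0.00135089] 0.016004964624707435
[ 3.37178906e-03 -4.85890460e+01  1.56436962e+01  3.52133967e+00
  1.62380183e-02 -2.89936668e-05] [-0.10942245  0.66401821  0.35551042]
186 300.56451612903226 219.1290322580645 [0.69173487 0.01520643 0.034     ]
223 299.70403587443946 219.79372197309416 [0.69508094 0.01516798 0.034     ]
```

```bash
python3 -c "
from h import *
a=cap('wrist');print(a[1][0,0]);a=a[0];b=cv2.imread('pics/w1.png')[:,:,::-1]
f=lambda i:cv2.resize(cv2.convertScaleAbs(i[180:330,200:440],alpha=1.3),(720,290*1))
cv2.imwrite('pics/m2.png',np.vstack([f(a),f(b)])[:,:,::-1]);print(r.sense()['gripper_width'])"
```

```text
308.94985555565154
0.3039396445153457
```

View pics/m2.png

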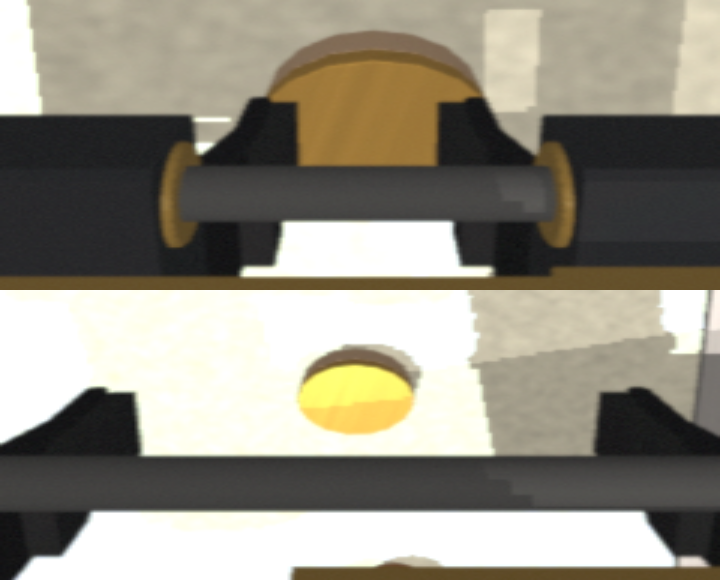

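```bash
python3 - <<'E'
from h import *
im,K,R,o=cap('scene')
pr=lambda q:(lambda p:(p[:2]/p[2]).round(1))(K@(R.T@(np.array(q)-o)))
for z in(.012,.024,.035,.045):print(z,'xfinger',pr((.711,.009,z)),'nfinger',pr((.668,.009,z)))
print('lid',pr((.6895,.0107,.034)),'base',pr((.6895,.0107,0)))
b=im[185:245,265:341];cv2.imwrite('pics/m3.png',cv2.resize(cv2.convertScaleAbs(b,alpha=1.8),(760,600),interpolation=cv2.INTER_CUBIC)[:,:,::-1])
E
```

```text
0.012 xfinger [294.1 229.2] nfinger [304.8 220.6]
0.024 xfinger [293.9 225.3] nfinger [304.7 216.8]
0.035 xfinger [293.6 221.8] nfinger [304.5 213.3]
0.045 xfinger [293.5 218.5] nfinger [304.4 210. ]
lid [299.7 218. ] base [300.2 228.8]
```

View pics/m3.png

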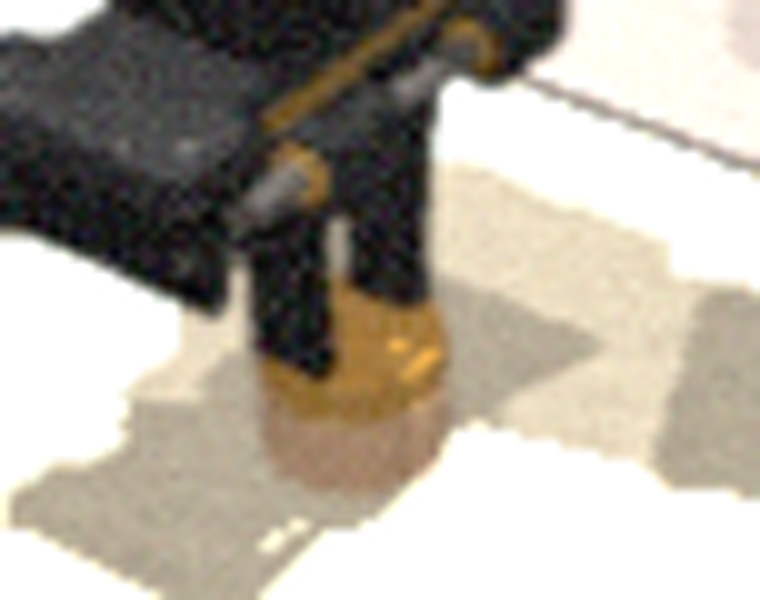

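The picture is clear: the tips stop just above the lid, at z ≈ 0.035 and scene px (294,222), so they end only about 2 mm beyond the reported TCP and not the stated 25 mm. I'll adopt tip z ≈ TCP z − 0.002, open, and go 22 mm lower in steps.

move_arm:
  series:
    - {"grip":1,"xyz":[0,0,-4],"angular":[0,0,0]}
    - {"grip":1,"xyz":[0,0,-4],"angular":[0,0,0]}
    - {"grip":1,"xyz":[0,0,-4],"angular":[0,0,0]}
    - {"grip":1,"xyz":[0,0,-4],"angular":[0,0,0]}
    - {"grip":1,"xyz":[0,0,-4],"angular":[0,0,0]}
    - {"grip":1,"xyz":[0,0,-4],"angular":[0,0,0]}
    - {"grip":1,"xyz":[0,0,2],"angular":[0,0,0]}
    - {"grip":1,"xyz":[0,0,8],"angular":[0,0,0]}
    - {"grip":1,"xyz":[0,0,12],"angular":[0,0,0]}
    - {"grip":1,"xyz":[0,0,12],"angular":[0,0,0]}

```text
time_s: 4.8
tcp_pos: [0.6893, 0.0092, 0.024]
ee_rot: [[0.001, -1.0, -0.002], [-1.0, -0.001, -0.0], [0.0, 0.002, -1.0]]
wrist_force: [-0.8, -0.2, -0.2]
gripper_width: 0.994
gripper_force: 0.0
```

move_arm:
  series:
    - {"grip":1,"xyz":[0,0,5],"angular":[0,0,0]}
    - {"grip":1,"xyz":[0,0,9],"angular":[0,0,0]}
    - {"grip":0.3,"xyz":[0,0,9],"angular":[0,0,0]}
    - {"grip":0.3,"xyz":[0,0,9],"angular":[0,0,0]}
    - {"grip":0.3,"xyz":[0,0,9],"angular":[0,0,0]}
    - {"grip":0.3,"xyz":[0,0,9],"angular":[0,0,0]}
    - {"grip":0.3,"xyz":[0,0,9],"angular":[0,0,0]}
    - {"grip":0.3,"xyz":[0,0,9],"angular":[0,0,0]}
    - {"grip":0.3,"xyz":[0,0,9],"angular":[0,0,0]}
    - {"grip":0.3,"xyz":[0,0,9],"angular":[0,0,0]}

```text
time_s: 5.8
tcp_pos: [0.6898, 0.0092, 0.0165]
ee_rot: [[0.001, -1.0, -0.001], [-1.0, -0.001, -0.0], [0.0, 0.001, -1.0]]
wrist_force: [-1.3, -0.1, 0.7]
gripper_width: 0.541
gripper_force: 30.0
```

```bash
python3 -c "
from h import *
go(.475,.069,.045,181.6);print(r.sense()['gripper_force'],r.sense()['wrist_force'])"
```

```text
tcp [0.6898 0.0092 0.0165] psi -179.94 z [-0.001 -0.    -1.   ] t 5.8 w 0.541 q6 -14.1 -> xyz [-60.  214.8 -28.4] wz -0.0269
30.000122487545013 [-1.33080172 -0.07041404  0.72295201]
```

Gripped: opening 47 mm, 30 N. Carry to the plate centre.

move_arm:
  series:
    - {"grip":0.3,"xyz":[0,0,-30],"angular":[0,0,0]}
    - {"grip":0.3,"xyz":[-14,40,-40],"angular":[0,0,0]}
    - {"grip":0.3,"xyz":[-26,85,-40],"angular":[0,0,0]}
    - {"grip":0.3,"xyz":[-39,130,-40],"angular":[0,0,-0.03]}
    - {"grip":0.3,"xyz":[-52,175,-40],"angular":[0,0,-0.03]}
    - {"grip":0.3,"xyz":[-58.5,215,-40],"angular":[0,0,-0.03]}
    - {"grip":0.3,"xyz":[-58.5,215,-30],"angular":[0,0,-0.03]}
    - {"grip":0.3,"xyz":[-58.5,215,-20],"angular":[0,0,-0.03]}
    - {"grip":0.3,"xyz":[-58.5,215,-12],"angular":[0,0,-0.03]}
    - {"grip":0.3,"xyz":[-58.5,215,-12],"angular":[0,0,-0.03]}

```text
time_s: 6.8
tcp_pos: [0.4752, 0.0672, 0.0268]
ee_rot: [[0.03, -1.0, -0.002], [-1.0, -0.03, -0.001], [0.001, 0.002, -1.0]]
wrist_force: [0.4, 0.3, -1.7]
gripper_width: 0.543
gripper_force: 30.0
```

```bash
python3 -c "
from h import *
go(.475,.0675,.0235,181.6)"
```

```text
tcp [0.4752 0.0672 0.0268] psi -178.28 z [-0.002 -0.001 -1.   ] t 6.8 w 0.543 q6 -25.8 -> xyz [-0.3  0.2  3.3] wz 0.0021
```

move_arm:
  series:
    - {"grip":0.3,"xyz":[0,0,2],"angular":[0,0,0]}
    - {"grip":0.3,"xyz":[0,0,4],"angular":[0,0,0]}
    - {"grip":0.8,"xyz":[0,0,4],"angular":[0,0,0]}
    - {"grip":1,"xyz":[0,0,4],"angular":[0,0,0]}
    - {"grip":1,"xyz":[0,0,4],"angular":[0,0,0]}
    - {"grip":1,"xyz":[0,0,2],"angular":[0,0,0]}
    - {"grip":1,"xyz":[0,0,-20],"angular":[0,0,0]}
    - {"grip":1,"xyz":[0,0,-60],"angular":[0,0,0]}
    - {"grip":1,"xyz":[0,0,-110],"angular":[0,0,0]}
    - {"grip":1,"xyz":[0,0,-160],"angular":[0,0,0]}

```text
time_s: 7.8
tcp_pos: [0.4745, 0.0673, 0.1903]
ee_rot: [[0.031, -1.0, -0.0], [-1.0, -0.031, -0.0], [0.0, 0.0, -1.0]]
wrist_force: [1.1, 1.0, -0.7]
gripper_width: 0.995
gripper_force: 0.0
```

```bash
python3 -c "
from h import *
go(.486,.35,.19,180)
c=cap('wrist','w2.png');im=c[0];h=cv2.cvtColor(im,cv2.COLOR_RGB2HSV)
m=((h[:,:,1]>110)&(h[:,:,0]>12)&(h[:,:,0]<32)).astype(np.uint8);m[265:]=0;m[:180]=0;m[:,:240]=0;m[:,400:]=0
ys,xs=np.nonzero(m);print(len(xs),xs.min(),xs.max(),ys.min(),ys.max(),ray(c,(xs.min()+xs.max())/2,(ys.min()),.04),ray(c,xs.min(),ys.mean(),.04)-ray(c,xs.max(),ys.mean(),.04))"
```

```text
tcp [0.4745 0.0673 0.1903] psi -178.21 z [-0. -0. -1.] t 7.8 w 0.995 q6 -25.8 -> xyz [-282.2  -20.3    0.3] wz 0.0312
1130 299 343 180 209 [0.47707279 0.06037102 0.04      ] [0.04571406 0.00144407 0.        ]
```

move_arm:
  series:
    - {"grip":1,"xyz":[-282,-20,-30],"angular":[0,0,0.031]}
    - {"grip":1,"xyz":[-282,-20,-30],"angular":[0,0,0.031]}
    - {"grip":1,"xyz":[-282,-20,-30],"angular":[0,0,0.031]}
    - {"grip":1,"xyz":[-282,-20,-30],"angular":[0,0,0.031]}
    - {"grip":1,"xyz":[-282,-20,-30],"angular":[0,0,0.031]}
    - {"grip":1,"xyz":[-282,-20,-30],"angular":[0,0,0.031]}
    - {"grip":1,"xyz":[-282,-20,-30],"angular":[0,0,0.031]}
    - {"grip":1,"xyz":[-282,-20,-30],"angular":[0,0,0.031]}

```text
time_s: 8.65
tcp_pos: [0.4857, 0.3503, 0.2177]
ee_rot: [[0.001, -1.0, -0.001], [-1.0, -0.001, -0.001], [0.001, 0.001, -1.0]]
wrist_force: [0.3, -0.3, 0.9]
gripper_width: 0.999
gripper_force: 0.0
```

```bash
python3 - <<'E'
from h import *
c=cap('wrist','w3.png');im=c[0];h=cv2.cvtColor(im,cv2.COLOR_RGB2HSV)
m=((h[:,:,1]>60)&((h[:,:,0]>150)|(h[:,:,0]<6))&(h[:,:,2]>90)).astype(np.uint8);m[265:]=0
N,l,s,ce=cv2.connectedComponentsWithStats(m)
for i in range(1,N):
    if s[i,4]>150:
        cnt=cv2.findContours((l==i).astype(np.uint8),0,1)[0][0]
        P=np.array([ray(c,*p,.018)[:2] for p in cnt[:,0]],np.float32);e=cv2.minEnclosingCircle(P);print(s[i],e,cv2.minAreaRect(P))
go(.486,.414,.004,180)
E
```

```text
[309 215  32  30 782] ((0.4837908446788788, 0.41733670234680176), 0.02037142403423786) ((0.48375076055526733, 0.4173368513584137), (0.0388028658926487, 0.03865703195333481), 0.07450907677412033)
tcp [0.4858 0.3494 0.2179] psi -180.0 z [-0.001 -0.001 -1.   ] t 8.7 w 1.001 q6 -51.2 -> xyz [-64.7  -0.4 213.8] wz 0.0
```

View pics/w3.png

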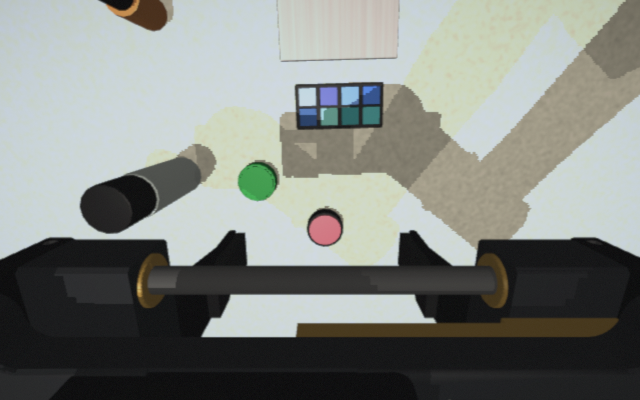

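Blush is at wrist px (325,230) → (0.484, 0.417); green is well clear at (258,181); cool palette is at (339,105). I'll descend to tip height ≈ 3 mm, after a quick palette measurement.

```bash
python3 - <<'E'
from h import *
c=cap('wrist');im=c[0]
hsv=cv2.cvtColor(im,cv2.COLOR_RGB2HSV)
m=((im.max(2)<85)|((hsv[:,:,1]>70)&(hsv[:,:,0]>75)&(hsv[:,:,0]<135))).astype(np.uint8)
w=np.zeros_like(m);w[75:135,288:392]=m[75:135,288:392]
N,l,s,ce=cv2.connectedComponentsWithStats(w);i=1+np.argmax(s[1:,4])
cnt=max(cv2.findContours((l==i).astype(np.uint8),0,1)[0],key=len)
P=np.array([ray(c,*p,.012)[:2] for p in cnt[:,0]],np.float32);print('cool',cv2.minAreaRect(P))
for u,v in((281,60),(397,58)):print(ray(c,u,v,.006).round(4))
go(.484,.4173,.005,180)
E
```

```text
cool ((0.46775755286216736, 0.26975905895233154), (0.09864143282175064, 0.049228768795728683), 1.4407768249511719)
[0.5326 0.2197 0.006 ]
[0.404  0.2176 0.006 ]
tcp [0.4859 0.3489 0.2181] psi 179.96 z [-0.001 -0.001 -1.   ] t 8.75 w 1.004 q6 -51.2 -> xyz [-68.5   1.8 213. ] wz -0.0007
```

move_arm:
  series:
    - {"grip":1,"xyz":[-67.5,2,30],"angular":[0,0,0]}
    - {"grip":1,"xyz":[-67.5,2,80],"angular":[0,0,0]}
    - {"grip":1,"xyz":[-67.5,2,130],"angular":[0,0,0]}
    - {"grip":1,"xyz":[-67.5,2,175],"angular":[0,0,0]}
    - {"grip":1,"xyz":[-67.5,2,198],"angular":[0,0,0]}
    - {"grip":1,"xyz":[-67.5,2,206],"angular":[0,0,0]}
    - {"grip":1,"xyz":[-67.5,2,208],"angular":[0,0,0]}
    - {"grip":1,"xyz":[-67.5,2,208],"angular":[0,0,0]}

```text
time_s: 9.55
tcp_pos: [0.4855, 0.418, 0.0123]
ee_rot: [[-0.0, -1.0, 0.002], [-1.0, 0.0, 0.002], [-0.002, -0.002, -1.0]]
wrist_force: [-0.0, -0.2, 0.3]
gripper_width: 0.999
gripper_force: 0.0
```

```bash
python3 -c "
from h import *
go(.484,.4173,.005,180)"
```

```text
tcp [0.4855 0.418  0.0123] psi 179.98 z [ 0.002  0.002 -1.   ] t 9.55 w 0.999 q6 -55.2 -> xyz [0.8 1.5 7.3] wz -0.0003
```

Palettes measure 400.7 mm apart and the plate centre comes out at (0.4748, 0.0695), which confirms it. Yaw is 2°.

move_arm:
  series:
    - {"grip":1,"xyz":[0,1,5],"angular":[0,0,0]}
    - {"grip":0.6,"xyz":[0,1,6],"angular":[0,0,0]}
    - {"grip":0.3,"xyz":[0,1,6],"angular":[0,0,0]}
    - {"grip":0.3,"xyz":[0,1,6],"angular":[0,0,0]}
    - {"grip":0.3,"xyz":[0,1,6],"angular":[0,0,0]}
    - {"grip":0.3,"xyz":[0,1,6],"angular":[0,0,0]}
    - {"grip":0.3,"xyz":[0,1,6],"angular":[0,0,0]}
    - {"grip":0.3,"xyz":[0,1,6],"angular":[0,0,0]}

```text
time_s: 10.35
tcp_pos: [0.4832, 0.4175, 0.0044]
ee_rot: [[-0.0, -1.0, -0.0], [-1.0, 0.0, -0.0], [0.0, 0.0, -1.0]]
wrist_force: [-0.1, -0.1, 1.1]
gripper_width: 0.519
gripper_force: 30.0
```

```bash
python3 -c "
from h import *
go(.475,.069,.05,182);print(r.sense()['gripper_force'],r.sense()['wrist_force'])"
```

```text
tcp [0.4832 0.4175 0.0044] psi 180.0 z [-0. -0. -1.] t 10.35 w 0.519 q6 -55.3 -> xyz [348.5   8.2 -45.6] wz -0.0349
30.00009298324585 [-0.12663754 -0.08862812  1.11576316]
```

move_arm:
  series:
    - {"grip":0.3,"xyz":[0,0,-40],"angular":[0,0,0]}
    - {"grip":0.3,"xyz":[0,0,-85],"angular":[0,0,0]}
    - {"grip":0.3,"xyz":[40,8,-115],"angular":[0,0,0]}
    - {"grip":0.3,"xyz":[88,8,-115],"angular":[0,0,0]}
    - {"grip":0.3,"xyz":[136,8,-115],"angular":[0,0,0]}
    - {"grip":0.3,"xyz":[184,8,-115],"angular":[0,0,0]}
    - {"grip":0.3,"xyz":[232,8,-115],"angular":[0,0,0]}
    - {"grip":0.3,"xyz":[265,8,-115],"angular":[0,0,-0.035]}
    - {"grip":0.3,"xyz":[277,8,-115],"angular":[0,0,-0.035]}
    - {"grip":0.3,"xyz":[277,8,-115],"angular":[0,0,-0.035]}

```text
time_s: 11.35
tcp_pos: [0.4752, 0.1394, 0.1195]
ee_rot: [[0.032, -0.999, 0.0], [-0.999, -0.032, 0.0], [-0.0, -0.0, -1.0]]
wrist_force: [0.1, 0.7, -0.6]
gripper_width: 0.518
gripper_force: 30.0
```

```bash
python3 - <<'E'
from h import *
c=cap('wrist','w4.png');im=c[0];h=cv2.cvtColor(im,cv2.COLOR_RGB2HSV)
m=((h[:,:,1]>110)&(h[:,:,0]>12)&(h[:,:,0]<34)&(h[:,:,2]>80)).astype(np.uint8);m[265:]=0
N,l,s,ce=cv2.connectedComponentsWithStats(m)
for i in range(1,N):
    if s[i,4]>300:
        cnt=max(cv2.findContours((l==i).astype(np.uint8),0,1)[0],key=len)
        P=np.array([ray(c,*p,.040)[:2] for p in cnt[:,0]],np.float32);print(s[i],cv2.minEnclosingCircle(P),cv2.minAreaRect(P)[:2])
go(.475,.069,.05,182)
E
```

```text
[ 295   85   62   65 3171] ((0.47641611099243164, 0.06971370428800583), 0.0237232968211174) ((0.47624629735946655, 0.06932061910629272), (0.045973796397447586, 0.04643119126558304))
[  55  207   80   58 1747] ((0.6640516519546509, 0.16753464937210083), 0.03491794317960739) ((0.6628232002258301, 0.16641971468925476), (0.06613398343324661, 0.03402752801775932))
tcp [0.4757 0.1406 0.1196] psi -178.07 z [ 0.001  0.    -1.   ] t 11.4 w 0.521 q6 -33.3 -> xyz [71.6  3.2 69.5] wz -0.0012
```

View pics/w4.png

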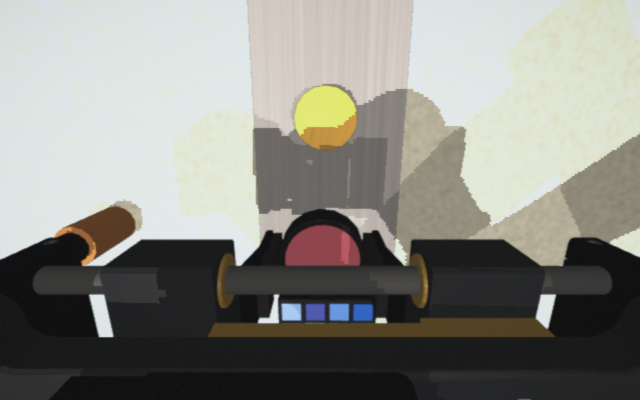

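Jar lid at px (326,117) → (0.476, 0.0695), well centred, and the compact is held level. I'll place the compact.

move_arm:
  series:
    - {"grip":0.3,"xyz":[35,1,5],"angular":[0,0,0]}
    - {"grip":0.3,"xyz":[70.5,1.6,10],"angular":[0,0,0]}
    - {"grip":0.3,"xyz":[70.5,1.6,35],"angular":[0,0,0]}
    - {"grip":0.3,"xyz":[70.5,1.6,55],"angular":[0,0,0]}
    - {"grip":0.3,"xyz":[70.5,1.6,66],"angular":[0,0,0]}
    - {"grip":0.3,"xyz":[70.5,1.6,70],"angular":[0,0,0]}
    - {"grip":0.3,"xyz":[70.5,1.6,70],"angular":[0,0,0]}
    - {"grip":0.3,"xyz":[70.5,1.6,70],"angular":[0,0,0]}

```text
time_s: 12.2
tcp_pos: [0.4769, 0.0708, 0.05]
ee_rot: [[0.036, -0.999, 0.001], [-0.999, -0.036, 0.001], [-0.0, -0.001, -1.0]]
wrist_force: [0.6, 0.3, -0.5]
gripper_width: 0.524
gripper_force: 30.0
```

```bash
python3 - <<'E'
from h import *
go(.4762,.0695,.045,182);print(r.sense()['wrist_force'])
E
```

```text
tcp [0.4769 0.0708 0.05  ] psi -177.93 z [ 0.001  0.001 -1.   ] t 12.2 w 0.524 q6 -25.8 -> xyz [1.3 0.7 5. ] wz 0.0012
[ 0.63995799  0.2504511  -0.49051237]
```

move_arm:
  series:
    - {"grip":0.3,"xyz":[1,0.5,3],"angular":[0,0,0]}
    - {"grip":0.3,"xyz":[1,0.5,5],"angular":[0,0,0]}
    - {"grip":0.3,"xyz":[1,0.5,5],"angular":[0,0,0]}
    - {"grip":0.65,"xyz":[1,0.5,5],"angular":[0,0,0]}
    - {"grip":0.8,"xyz":[1,0.5,5],"angular":[0,0,0]}
    - {"grip":1,"xyz":[1,0.5,5],"angular":[0,0,0]}
    - {"grip":1,"xyz":[1,0.5,4],"angular":[0,0,0]}
    - {"grip":1,"xyz":[1,0.5,-20],"angular":[0,0,0]}
    - {"grip":1,"xyz":[1,0.5,-60],"angular":[0,0,0]}
    - {"grip":1,"xyz":[1,0.5,-110],"angular":[0,0,0]}

```text
time_s: 13.2
tcp_pos: [0.4743, 0.0684, 0.1593]
ee_rot: [[0.035, -0.999, -0.004], [-0.999, -0.035, -0.002], [0.002, 0.004, -1.0]]
wrist_force: [1.1, -0.1, -0.1]
gripper_width: 0.983
gripper_force: 0.0
```

```bash
python3 - <<'E'
from h import *
go(.688,-.155,.16,217.2)
E
```

```text
tcp [0.4743 0.0684 0.1593] psi -178.01 z [-0.004 -0.002 -1.   ] t 13.2 w 0.983 q6 -25.7 -> xyz [ 230.7 -205.8   -1.2] wz -0.6145
```

move_arm:
  series:
    - {"grip":1,"xyz":[231,-206,0],"angular":[0,0,-0.615]}
    - {"grip":1,"xyz":[231,-206,0],"angular":[0,0,-0.615]}
    - {"grip":1,"xyz":[231,-206,0],"angular":[0,0,-0.615]}
    - {"grip":1,"xyz":[231,-206,0],"angular":[0,0,-0.615]}
    - {"grip":1,"xyz":[231,-206,0],"angular":[0,0,-0.615]}
    - {"grip":1,"xyz":[231,-206,0],"angular":[0,0,-0.615]}
    - {"grip":1,"xyz":[231,-206,0],"angular":[0,0,-0.615]}
    - {"grip":1,"xyz":[231,-206,40],"angular":[0,0,-0.615]}
    - {"grip":1,"xyz":[231,-206,80],"angular":[0,0,-0.615]}
    - {"grip":1,"xyz":[231,-206,110],"angular":[0,0,-0.615]}

```text
time_s: 14.2
tcp_pos: [0.6882, -0.1549, 0.0463]
ee_rot: [[0.604, -0.797, -0.003], [-0.797, -0.604, 0.001], [-0.003, 0.002, -1.0]]
wrist_force: [-0.5, 0.8, -0.1]
gripper_width: 1.0
gripper_force: 0.0
```

```bash
python3 - <<'E'
from h import *
go(.688,-.155,.007,217.2)
E
```

```text
tcp [ 0.6882 -0.1549  0.0463] psi -142.83 z [-0.003  0.001 -1.   ] t 14.2 w 1.0 q6 36.8 -> xyz [ 0.   0.1 39.3] wz -0.0005
```

move_arm:
  series:
    - {"grip":1,"xyz":[0,0,22],"angular":[0,0,0]}
    - {"grip":1,"xyz":[0,0,36],"angular":[0,0,0]}
    - {"grip":0.6,"xyz":[0,0,39],"angular":[0,0,0]}
    - {"grip":0.1,"xyz":[0,0,39],"angular":[0,0,0]}
    - {"grip":0.1,"xyz":[0,0,39],"angular":[0,0,0]}
    - {"grip":0.1,"xyz":[0,0,39],"angular":[0,0,0]}
    - {"grip":0.1,"xyz":[0,0,39],"angular":[0,0,0]}
    - {"grip":0.1,"xyz":[0,0,39],"angular":[0,0,0]}
    - {"grip":0.1,"xyz":[0,0,39],"angular":[0,0,0]}
    - {"grip":0.1,"xyz":[0,0,39],"angular":[0,0,0]}

```text
time_s: 15.2
tcp_pos: [0.6896, -0.1547, 0.0105]
ee_rot: [[0.605, -0.796, -0.0], [-0.796, -0.605, -0.0], [0.0, 0.0, -1.0]]
wrist_force: [-0.1, -0.2, 0.6]
gripper_width: 0.357
gripper_force: 0.3
```

move_arm:
  series:
    - {"grip":0.1,"xyz":[0,0,0],"angular":[0,0,0]}
    - {"grip":0.1,"xyz":[0,0,0],"angular":[0,0,0]}
    - {"grip":0.1,"xyz":[0,0,0],"angular":[0,0,0]}

```text
time_s: 15.5
tcp_pos: [0.6895, -0.1547, 0.0104]
ee_rot: [[0.605, -0.796, -0.0], [-0.796, -0.605, -0.0], [-0.0, 0.0, -1.0]]
wrist_force: [-1.3, -0.4, 1.0]
gripper_width: 0.316
gripper_force: 30.0
```

```bash
python3 - <<'E'
from h import *
go(.4783,-.0305,.05,272);print(r.sense()['gripper_force'])
E
```

```text
tcp [ 0.6895 -0.1547  0.0104] psi -142.76 z [-0. -0. -1.] t 15.5 w 0.316 q6 36.8 -> xyz [-226.7   92.9  -39.5] wz -0.9557
30.000127851963043
```

Gripped. Carry the box to (0.478, −0.030), turning 54.8°.

move_arm:
  series:
    - {"grip":0.1,"xyz":[0,0,-40],"angular":[0,0,0]}
    - {"grip":0.1,"xyz":[0,0,-80],"angular":[0,0,-0.1]}
    - {"grip":0.1,"xyz":[-45,18,-80],"angular":[0,0,-0.24]}
    - {"grip":0.1,"xyz":[-90,37,-80],"angular":[0,0,-0.38]}
    - {"grip":0.1,"xyz":[-135,55,-80],"angular":[0,0,-0.52]}
    - {"grip":0.1,"xyz":[-180,74,-80],"angular":[0,0,-0.66]}
    - {"grip":0.1,"xyz":[-215,88,-80],"angular":[0,0,-0.8]}
    - {"grip":0.1,"xyz":[-227,93,-80],"angular":[0,0,-0.92]}
    - {"grip":0.1,"xyz":[-227,93,-65],"angular":[0,0,-0.956]}
    - {"grip":0.1,"xyz":[-227,93,-40],"angular":[0,0,-0.956]}

```text
time_s: 16.5
tcp_pos: [0.4797, -0.0293, 0.0518]
ee_rot: [[0.999, 0.037, 0.006], [0.037, -0.999, 0.001], [0.006, -0.001, -1.0]]
wrist_force: [0.3, -0.3, -1.3]
gripper_width: 0.319
gripper_force: 30.0
```

```bash
python3 - <<'E'
from h import *
go(.4783,-.0305,.0168,272)
E
```

```text
tcp [ 0.4797 -0.0293  0.0518] psi -87.85 z [ 0.006  0.001 -1.   ] t 16.5 w 0.319 q6 76.2 -> xyz [-1.7  1.2 35. ] wz 0.0026
```

move_arm:
  series:
    - {"grip":0.1,"xyz":[-1,1,18],"angular":[0,0,0]}
    - {"grip":0.1,"xyz":[-1,1,28],"angular":[0,0,0]}
    - {"grip":0.1,"xyz":[-1,1,31],"angular":[0,0,0]}
    - {"grip":0.1,"xyz":[-1,1,33],"angular":[0,0,0]}
    - {"grip":0.1,"xyz":[-1,1,33],"angular":[0,0,0]}

```text
time_s: 17.0
tcp_pos: [0.4778, -0.0312, 0.0178]
ee_rot: [[0.999, 0.035, 0.001], [0.035, -0.999, 0.0], [0.001, -0.0, -1.0]]
wrist_force: [0.8, 0.7, -0.6]
gripper_width: 0.318
gripper_force: 30.0
```

move_arm:
  series:
    - {"grip":0.4,"xyz":[0,0,0],"angular":[0,0,0]}
    - {"grip":0.6,"xyz":[0,0,0],"angular":[0,0,0]}
    - {"grip":0.65,"xyz":[0,0,0],"angular":[0,0,0]}
    - {"grip":0.65,"xyz":[0,0,0],"angular":[0,0,0]}
    - {"grip":0.65,"xyz":[0,0,0],"angular":[0,0,0]}
    - {"grip":0.65,"xyz":[0,0,-20],"angular":[0,0,0]}
    - {"grip":0.65,"xyz":[0,0,-60],"angular":[0,0,0]}
    - {"grip":1,"xyz":[0,0,-110],"angular":[0,0,0]}
    - {"grip":1,"xyz":[0,0,-160],"angular":[0,0,0]}
    - {"grip":1,"xyz":[0,0,-190],"angular":[0,0,0]}

```text
time_s: 18.0
tcp_pos: [0.4785, -0.0312, 0.2117]
ee_rot: [[0.999, 0.036, 0.006], [0.036, -0.999, 0.001], [0.006, -0.001, -1.0]]
wrist_force: [0.5, -0.0, -0.1]
gripper_width: 0.841
gripper_force: 0.0
```

```bash
python3 - <<'E'
from h import *
go(.669,.235,.206,180)
E
```

```text
tcp [ 0.4785 -0.0312  0.2117] psi -87.95 z [ 0.006  0.001 -1.   ] t 18.0 w 0.841 q6 76.2 -> xyz [ 199.8 -259.2    7.1] wz 1.6065
```

move_arm:
  series:
    - {"grip":1,"xyz":[187,-134,0],"angular":[0,0,1.606]}
    - {"grip":1,"xyz":[187,-134,0],"angular":[0,0,1.606]}
    - {"grip":1,"xyz":[187,-134,0],"angular":[0,0,1.606]}
    - {"grip":1,"xyz":[187,-134,0],"angular":[0,0,1.606]}
    - {"grip":1,"xyz":[187,-134,0],"angular":[0,0,1.606]}
    - {"grip":1,"xyz":[187,-134,0],"angular":[0,0,1.606]}
    - {"grip":1,"xyz":[187,-134,0],"angular":[0,0,1.606]}
    - {"grip":1,"xyz":[187,-134,0],"angular":[0,0,1.606]}
    - {"grip":1,"xyz":[187,-134,0],"angular":[0,0,1.606]}
    - {"grip":1,"xyz":[187,-134,0],"angular":[0,0,1.606]}

```text
time_s: 19.0
tcp_pos: [0.6592, 0.1093, 0.2069]
ee_rot: [[0.1, -0.995, -0.001], [-0.995, -0.1, -0.0], [0.0, 0.001, -1.0]]
wrist_force: [-0.4, 0.4, -0.2]
gripper_width: 1.002
gripper_force: 0.0
```

move_arm:
  series:
    - {"grip":1,"xyz":[0,0,0],"angular":[0,0,0.07]}
    - {"grip":1,"xyz":[0,0,0],"angular":[0,0,0.105]}
    - {"grip":1,"xyz":[0,0,0],"angular":[0,0,0.105]}

```text
time_s: 19.3
tcp_pos: [0.6592, 0.1092, 0.207]
ee_rot: [[0.001, -1.0, -0.001], [-1.0, -0.001, -0.0], [0.0, 0.001, -1.0]]
wrist_force: [-0.1, 0.4, 0.5]
gripper_width: 1.003
gripper_force: 0.0
```

```bash
python3 - <<'E'
from h import *
go(.668,.168,.03,180)
c=cap('wrist','w5.png');im=c[0]
m=(im.max(2)<70).astype(np.uint8);m[262:]=0;m[:150]=0;m[:,:255]=0;m[:,390:]=0
N,l,s,ce=cv2.connectedComponentsWithStats(m)
for i in range(1,N):
    if s[i,4]>80:
        cnt=max(cv2.findContours((l==i).astype(np.uint8),0,1)[0],key=len)
        P=np.array([ray(c,*p,.084)[:2] for p in cnt[:,0]],np.float32);print(s[i],cv2.minEnclosingCircle(P),cv2.minAreaRect(P))
E
```

```text
tcp [0.6592 0.1092 0.207 ] psi -179.94 z [-0.001 -0.    -1.   ] t 19.3 w 1.003 q6 -23.2 -> xyz [-58.8  -9.  177. ] wz 0.001
[300 234  23  28 557] ((0.6720508337020874, 0.16634774208068848), 0.016205374151468277) ((0.6715142726898193, 0.16530418395996094), (0.02218026854097843, 0.029326310381293297), 0.07480935752391815)
```

View pics/w5.png

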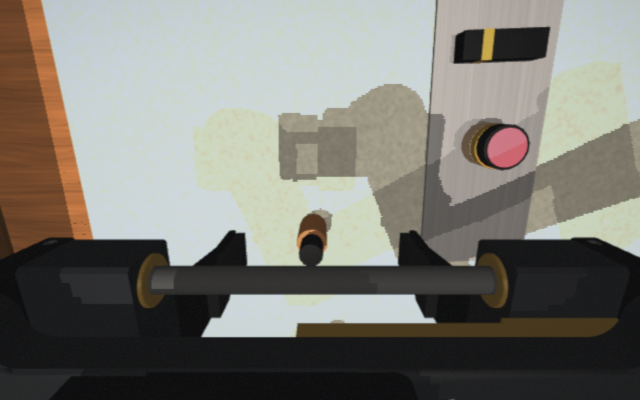

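The cap top is at px (311,254) → (0.6715, 0.170). In the same view the box (503,44) and the jar with the compact on it (500,146) stand well on the plate. I'll grip the body high, with tips at about 0.038, so the crossbar clears the cap.

move_arm:
  series:
    - {"grip":1,"xyz":[-40,-8,0],"angular":[0,0,0]}
    - {"grip":1,"xyz":[-61,-12,30],"angular":[0,0,0]}
    - {"grip":1,"xyz":[-61,-12,75],"angular":[0,0,0]}
    - {"grip":1,"xyz":[-61,-12,115],"angular":[0,0,0]}
    - {"grip":1,"xyz":[-61,-12,140],"angular":[0,0,0]}
    - {"grip":1,"xyz":[-61,-12,155],"angular":[0,0,0]}
    - {"grip":1,"xyz":[-61,-12,164],"angular":[0,0,0]}
    - {"grip":1,"xyz":[-61,-12,166],"angular":[0,0,0]}
    - {"grip":1,"xyz":[-61,-12,166],"angular":[0,0,0]}

```text
time_s: 20.25
tcp_pos: [0.6722, 0.1705, 0.0425]
ee_rot: [[0.001, -1.0, 0.002], [-1.0, -0.001, 0.001], [-0.001, -0.002, -1.0]]
wrist_force: [-0.0, -0.2, 0.6]
gripper_width: 1.003
gripper_force: 0.0
```

```bash
python3 - <<'E'
from h import *
go(.6715,.170,.040,180);print(r.sense()['wrist_force'])
E
```

```text
tcp [0.6722 0.1705 0.0425] psi -179.93 z [ 0.002  0.001 -1.   ] t 20.25 w 1.003 q6 -27.5 -> xyz [0.5 0.7 2.5] wz 0.0013
[-1.78201871e-04 -2.28837143e-01  5.62522149e-01]
```

move_arm:
  series:
    - {"grip":0.6,"xyz":[0,0,1],"angular":[0,0,0]}
    - {"grip":0.2,"xyz":[0,0,1],"angular":[0,0,0]}
    - {"grip":0.2,"xyz":[0,0,1],"angular":[0,0,0]}
    - {"grip":0.2,"xyz":[0,0,1],"angular":[0,0,0]}
    - {"grip":0.2,"xyz":[0,0,1],"angular":[0,0,0]}
    - {"grip":0.2,"xyz":[0,0,1],"angular":[0,0,0]}
    - {"grip":0.2,"xyz":[0,0,1],"angular":[0,0,0]}
    - {"grip":0.2,"xyz":[0,0,1],"angular":[0,0,0]}
    - {"grip":0.2,"xyz":[0,0,1],"angular":[0,0,0]}
    - {"grip":0.2,"xyz":[0,0,1],"angular":[0,0,0]}

```text
time_s: 21.25
tcp_pos: [0.6712, 0.1702, 0.0403]
ee_rot: [[0.001, -1.0, -0.0], [-1.0, -0.001, -0.0], [0.0, 0.0, -1.0]]
wrist_force: [-0.7, 0.5, 0.1]
gripper_width: 0.38
gripper_force: 30.0
```

```bash
python3 - <<'E'
from h import *
go(.4713,.1697,.048,182);print(r.sense()['gripper_force'])
E
```

```text
tcp [0.6712 0.1702 0.0403] psi -179.94 z [-0. -0. -1.] t 21.25 w 0.38 q6 -27.5 -> xyz [  0.3 199.9  -7.6] wz -0.0339
29.99284565448761
```

Gripped at 33 mm. Carry to (0.471, 0.170).

move_arm:
  series:
    - {"grip":0.2,"xyz":[0,0,-25],"angular":[0,0,0]}
    - {"grip":0.2,"xyz":[0,35,-30],"angular":[0,0,0]}
    - {"grip":0.2,"xyz":[0,75,-30],"angular":[0,0,0]}
    - {"grip":0.2,"xyz":[0,115,-30],"angular":[0,0,0]}
    - {"grip":0.2,"xyz":[0,155,-30],"angular":[0,0,0]}
    - {"grip":0.2,"xyz":[0,185,-30],"angular":[0,0,-0.03]}
    - {"grip":0.2,"xyz":[0,200,-30],"angular":[0,0,-0.03]}
    - {"grip":0.2,"xyz":[0,200,-22],"angular":[0,0,-0.03]}
    - {"grip":0.2,"xyz":[0,200,-15],"angular":[0,0,-0.03]}
    - {"grip":0.2,"xyz":[0,200,-15],"angular":[0,0,-0.03]}

```text
time_s: 22.25
tcp_pos: [0.4715, 0.1698, 0.054]
ee_rot: [[0.03, -1.0, -0.002], [-1.0, -0.03, -0.001], [0.001, 0.002, -1.0]]
wrist_force: [0.2, -0.3, -2.3]
gripper_width: 0.38
gripper_force: 30.0
```

```bash
python3 - <<'E'
from h import *
go(.4713,.1697,.0468,182);print(r.sense()['gripper_force'])
E
```

```text
tcp [0.4715 0.1698 0.054 ] psi -178.26 z [-0.002 -0.001 -1.   ] t 22.25 w 0.38 q6 -36.6 -> xyz [0.1 0.2 7.2] wz -0.0045
29.989515244960785
```

move_arm:
  series:
    - {"grip":0.2,"xyz":[0,0,4],"angular":[0,0,0]}
    - {"grip":0.2,"xyz":[0,0,6.5],"angular":[0,0,0]}
    - {"grip":0.2,"xyz":[0,0,7.5],"angular":[0,0,0]}
    - {"grip":0.2,"xyz":[0,0,7.5],"angular":[0,0,0]}
    - {"grip":0.45,"xyz":[0,0,7.5],"angular":[0,0,0]}
    - {"grip":0.6,"xyz":[0,0,7.5],"angular":[0,0,0]}
    - {"grip":0.9,"xyz":[0,0,7.5],"angular":[0,0,0]}
    - {"grip":1,"xyz":[0,0,7.5],"angular":[0,0,0]}
    - {"grip":1,"xyz":[0,0,7.5],"angular":[0,0,0]}
    - {"grip":1,"xyz":[0,0,-10],"angular":[0,0,0]}

```text
time_s: 23.25
tcp_pos: [0.4699, 0.1691, 0.0638]
ee_rot: [[0.03, -1.0, -0.004], [-1.0, -0.03, -0.003], [0.003, 0.004, -1.0]]
wrist_force: [-1.0, -0.2, -0.4]
gripper_width: 0.817
gripper_force: 0.0
```

move_arm:
  series:
    - {"grip":1,"xyz":[0,0,-40],"angular":[0,0,0]}
    - {"grip":1,"xyz":[0,0,-90],"angular":[0,0,0]}
    - {"grip":1,"xyz":[0,0,-140],"angular":[0,0,0]}
    - {"grip":1,"xyz":[-45,0,-160],"angular":[0,0,0]}
    - {"grip":1,"xyz":[-70,0,-170],"angular":[0,0,0]}
    - {"grip":1,"xyz":[-70,0,-170],"angular":[0,0,0]}

```text
time_s: 23.85
tcp_pos: [0.47, 0.243, 0.2374]
ee_rot: [[0.034, -0.999, 0.004], [-0.999, -0.034, 0.003], [-0.003, -0.004, -1.0]]
wrist_force: [0.0, -0.2, -0.2]
gripper_width: 1.003
gripper_force: 0.0
```

```bash
python3 - <<'E'
from h import *
go(.47,.24,.2,182)
c=cap('wrist','w6.png');im=c[0]
s=cap('scene')[0];s=cv2.resize(s[140:300,200:456],(640,400),interpolation=2)
cv2.imwrite('pics/f.png',np.hstack([cv2.resize(im,(400,250)),cv2.resize(s,(400,250))])[:,:,::-1])
E
```

```text
tcp [0.47   0.243  0.2374] psi -178.05 z [ 0.004  0.003 -1.   ] t 23.85 w 1.003 q6 -43.0 -> xyz [ 3.1  0.3 37.4] wz -0.0009
```

View pics/f.png

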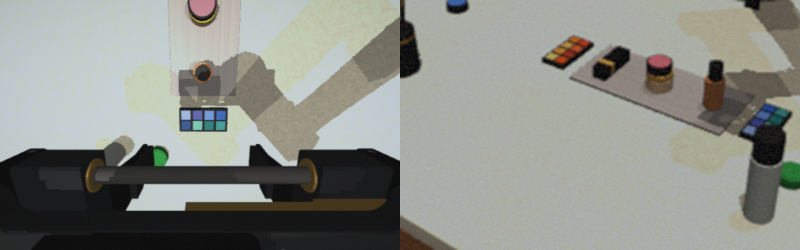

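The row stands upright on the plate: box, jar with compact, bottle. One numeric check of the compact on the jar and of the bottle before hand-in.

```bash
python3 - <<'E'
from h import *
c=cap('wrist');im=c[0];h=cv2.cvtColor(im,cv2.COLOR_RGB2HSV)
def f(m,z,n,y0,y1,x0,x1):
    w=np.zeros(m.shape,np.uint8);w[y0:y1,x0:x1]=m[y0:y1,x0:x1]
    N,l,s,ce=cv2.connectedComponentsWithStats(w);i=1+np.argmax(s[1:,4])
    cnt=max(cv2.findContours((l==i).astype(np.uint8),0,1)[0],key=len)
    P=np.array([ray(c,*p,z)[:2] for p in cnt[:,0]],np.float32);print(n,s[i],np.round(cv2.minAreaRect(P)[0],4),np.round(cv2.minAreaRect(P)[1],4))
f((im.max(2)<60),.090,'cap',95,135,305,345)
f((h[:,:,1]>60)&((h[:,:,0]>150)|(h[:,:,0]<6))&(h[:,:,2]>90),.058,'pink',0,60,280,380)
f((h[:,:,1]>110)&(h[:,:,0]>12)&(h[:,:,0]<34)&(h[:,:,2]>60),.040,'gold',10,60,280,380)
c=cap('top');im=c[0];h=cv2.cvtColor(im,cv2.COLOR_RGB2HSV);d=np.ptp(im.astype(int),axis=2)
f(im.max(2)<60,.030,'box(top, x-5mm)',200,280,320,366)
f((im[:,:,0].astype(int)-im[:,:,1]>10),.058,'pink(top)',215,255,280,325)
E
```

```text
cap [316 115  18  18 272] [0.4696 0.1766] [0.0164 0.0159]
pink [ 300    0   42   30 1039] [0.4767 0.0753] [0.0396 0.025 ]
gold [300  14  44  28 264] [0.4741 0.084 ] [0.045  0.0223]
box(top, x-5mm) [336 228  12  22 231] [ 0.4607 -0.031 ] [0.0549 0.0271]
pink(top) [295 226  15  15 172] [0.4753 0.0691] [0.0353 0.0351]
```

All within tolerance: compact at (0.477, 0.068) on the jar at (0.476, 0.0695), bottle ≈ 93–100 mm from the cool palette, and box y −0.031, 100 mm from the warm palette.

```bash
python3 -c "
from station import r
print(r.finish_job())"
```

```text
the job is handed in; nothing more can be done
None
```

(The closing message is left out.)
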